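Load the parts tray past the spring gate

TASK

Load the blue tray: hold the red spring gate open by pressing down on its yellow treadle with one fingertip, and while it is held, push the tray by its upright rear plate with the other finger along the chute under the gate until it is fully home against the end stop. Then let go so that the gate falls shut behind the tray's box. Only press and push: do not lift the tray, keep the end cap in it, and leave the other things on the bench alone.

Things in the scene. Friction and masses are not known exactly. Their poses are not given: they have to be found in the camera images.
- chute: Straight grey-walled chute fixed to the bench (mm): origin on the bench plane, on its centre line; +x the pushing direction (about to the robot's left, up to 0.4 rad off), +y the treadle's side (towards the robot). Base 6 thick, x -101 to 215, y -48 to 56. Channel: floor z 6, y -34 to 34, walls 5 thick, tops z 30. Bearing blocks 12x12 at x -94, 112, 168, y 43, tops z 68
- end_stop (a point): centre of the end stop's face towards the tray, at chute-local (206, 0, 26); the stop's top is at z 45; axes as the chute's
- gate (a joint): Hinged gate, rad: 0 shut (its spring returns it), grows as it opens, stop at 0.70. The tray's box cannot push it open, but passes freely under the blade while the joint is above 0.32. It turns on a steel shaft, 8 dia, along the chute's local x at local y 42, z 62
- treadle_line (a point): middle of the top face of the ribbed yellow treadle plate as shut (this point is fixed to the chute, local (-8, 74, 64), axes as the chute's). The plate is 184 x 50 x 4, chute-local x -100 to 84, y 47 to 97, and is part of the gate: pressed down (about 4 N at 30 mm from the shaft, plate tips down outwards) it raises the gate; let go, the gate falls shut
- gate_blade (a point): middle of the lower edge of the gate's red blade, moves with it; chute-local (140, -15, 35) when shut. Blade 6 thick (x 137 to 143), y 0 to -30; it hangs from a red arm, x 135 to 145, y 39 to -31, underside z 59 when shut; blade and arm rise with the gate
- tray: Loose blue tray in the chute (mm): 141 long, 64 wide, 0.25 to 0.5 kg; origin at the centre of its underside, x the pushing direction. Front: open box, x 14.5 to 70.5, 40 high; then a low tail, 14 high; a push plate at the rear. Starts 82 to 120 short of home, box before the gate. Home (box against the end stop) is chute-local x 135.5: the box is then 7 past the blade, which drops behind it
- push_plate (a point): centre of the rear face of the tray's upright push plate, 50 above the tray's underside, axes as the tray's. Plate 6 thick, y -30 to 30, top 74 above the tray's underside (80 above the bench), so well above the chute walls. At chute-local x 65 when the tray is home
- tray_pocket (a point): centre of the floor inside the tray's box (48 x 56 mm inside)
- cap_load: white plastic tube end cap, flange 45 mm dia, 26 high, standing loose in the tray's box; origin at the centre of its underside
- cap_spare: white plastic tube end cap, flange 45 dia, 26 high, standing on the bench beside the delivery end of the chute; loose bystander, sizes in mm
- putty_tin: round tan tin, 62 dia, 23 high, on the bench beyond the chute; loose bystander, sizes in mm
- chain_wheel: small white chain wheel, 39 dia, 18 high, on the bench beyond the chute; loose bystander, sizes in mm
- tape_measure: yellow and black tape measure, 33x79x65, standing on the bench beyond the chute; loose bystander, sizes in mm
- green_tape: roll of green tape, 94 dia, 48 high, at the right front of the bench; loose bystander, sizes in mm
- label_roll: roll of white labels, 73 dia, 36 high, at the left back; loose bystander, sizes in mm
- screwdriver: blue-handled screwdriver, 206 long, 27 high, at the left; loose bystander, sizes in mm
Mind the look-alikes: they are no part of the job. There is more than one size of the tray; the one meant has the size given above.

How it is judged:
On the way, in this order (a step that is already met when the one before it is completed fails the run):
1. the gate is held open while the tray's box is still before it (value of joint gate above 0.28 rad and x of tray in the frame of chute below 0.064 m), for 0.2 s.
2. the gate is held open while the tray's box is under it (value of joint gate above 0.28 rad and x of tray in the frame of chute between 0.085 and 0.128 m), for 0.1 s.
At the end, for the whole second after the job is handed in: The tray lies flat at rest in the chute within 5 mm of the end stop, the end cap in its box, and the gate has fallen shut (below 0.05 rad) behind the box (x of tray in the frame of chute above 0.1305 m and z of tray in the frame of chute below 0.01 m and angle between tray's own z axis and vertical below 0.05 rad and value of joint gate below 0.05 rad and distance between cap_load and tray_pocket below 0.02 m and linear speed of tray below 0.02 m/s); the robot touches nothing.
It fails at once if the tray is lifted more than 10 mm out of the chute's floor, or tipped more than 0.2 rad (z of tray in the frame of chute above 0.016 m or angle between tray's own z axis and vertical above 0.2 rad).
It fails at once if the end cap leaves the tray's box (distance between cap_load and tray_pocket above 0.03 m).
It fails at once if another thing on the bench is moved more than 25 mm (distance of any of cap_spare, putty_tin, chain_wheel, tape_measure, green_tape, label_roll, screwdriver from where it was at the start of the episode above 0.025 m).
It also fails if it takes over 48 s, if anything falls off the work surface, if the arm or the gripper's body presses on something with over 40 N, if the wrist force passes 120 N, or if a joint passes its speed limit or range.

ROBOT

A 6-joint arm with a two-finger parallel gripper is mounted at the origin on a cart in front of the work surface, level with it; the furniture and walls round the work are solid. World frame = base frame: x ahead of the robot, y to its left, z up, the work surface at z = 0. Lengths are in m, angles in rad, forces in N, time in s.
With the tool pointing down it reaches from about 0.425 to 0.925 m from the base axis. Payload 12.5 kg.
Tool frame: the origin (TCP) lies on the centre line of the jaws, within the pads' length; the fingertips stand 22 mm ahead of it and the grasp point (between the pads) lies 3 mm ahead of it (robot.nose_length is the distance from the TCP to the fingertips, in m); z points along the fingers, y is the line along which they close (so a half turn about z gives the same grasp; the last joint's range is limited). The gripper opens to 85 mm and grips with 20 to 120 N. Pads are 22 mm wide; open, the fingers measure 114 mm over their backs; the gripper's body (76 mm by 85 mm) begins 54 mm behind the grasp point. The pads swing forward as they close: fully open they stand 13 mm farther back than shut.
Start: joints at [1.032, 0.491, 1.559, -0, 1.092, -0.106], TCP at [0.262, 0.567, 0.253] pointing down, gripper open.
Joint ranges: [-3.1, 3.1], [-0.84, 2.19], [0.05, 2.79], [-1.13, 4.28], [0.06, 2.93], [-2.69, 2.69]. Speed limits (rad/s): [2.22, 2.22, 2.79, 3.14, 3.14, 3.14].

INTERFACE

Orientations are given as a unit quaternion [w, x, y, z].
In Python, from workcell import robot gives the robot as it stands. The module is installed in compiled form; this text tells all that it offers.
- The arm moves only by the tool play_rows, never from a script. Its argument "series" is a list of rows, each a list of 7 numbers: the shift along the tool's x, y, z in units of 25 mm (1.0 is 25 mm), then the turn, a rotation vector about the tool's x, y, z in units of 8 degrees (1.0 is 8 degrees), then the opening in per cent of the stroke, from 0 (shut) to 100 (fully open). A call has 1 to 10 rows; each row is the pose to reach, as a shift and turn from the pose commanded when the call began, along the tool's axes at that moment; what a row does not reach only later rows make up. A row lasts 1/8 s, in which the tool goes at most 62.5 mm and 10.7 degrees, less where a joint would pass 70% of its speed; a pose out of reach is approached as far as the arm can. A call with a gripper value outside its range is refused whole. The fingers move at their own pace and stop on an object; "squeeze" is the grip in N (left out, the last holds). Time passes only in rows, so rows that repeat a pose let the fingers close. It gives the time, the measured TCP pose, the force, the opening and the grip force at its end, in the units of the state.
- robot.get_obs(): the state, without advancing time (a new reading comes with each control period).
- robot.snapshot(name): name is "scene" or "top" or "wrist"; returns (picture, depth): 480x640x3 uint8, blue, green, red; 480x640 float32, m along the optical axis (not along the pixel's ray), 0 where there is no reading.
- robot.calibration(name): a dict with "K" (3x3 intrinsics, pixels), "extrinsics" (4x4, takes a point from camera to world coordinates); the wrist camera has in their place "hand_eye" (4x4, takes a point from camera to tool coordinates, whose origin is the TCP and whose axes are the flange's). Camera axes: x right, y down, z forward; pixel columns grow to the right and rows downward; lengths in m; the calibration is good to about 2 mm. A picture is of the moment at which its call begins: read the wrist's pose just before it. calibration takes no time and is no camera call.
- robot.job_done(): hands the job in; it is judged then, once.
Trained networks look in the newest picture that a camera, given by its name, has taken for a name from the list of things; names that differ only in an ending like _2 or _b are one class to them, and where a whole thing is asked for, a point or a joint stands for the part that bears it (a point fixed in the world has none). Each returns a list of dicts, best first, with "conf" (0 to 1); they miss things now and then, are a little off and sometimes report something else, mostly with a low value. They report only what shows in the picture. A call takes as long as a camera call. They do not tell look-alikes from the thing itself.
- robot.spot_in(camera, label): "extent" ([left, top, right, bottom] in pixels, round what is visible of it).
- robot.silhouettes(camera, label): "region" (480x640 bool, what is visible of it) and "extent" ([left, top, right, bottom] in pixels, round what is visible of it).
The state is a dict: "time": time; "joints": joint angles; "joint_vel": joint speeds; "tau": joint torques, N m; "tool_pos": TCP position; "ee_rot": TCP orientation; "ft_force": force on the tool from outside, world axes, zero at the start; "ft_torque": the same for the moment, N m; "grip_width": finger opening in m; "grip_force": force on a finger pad.
Only numpy, scipy, OpenCV 4.12 (cv2) and the standard library are available. Lean on these libraries where they do the work, as an engineer would, in place of code of your own. Each camera call takes 0.05 s, during which the arm holds its last target. There are 200 camera calls.

## Working session

There is one attempt and no reset: what is moved stays moved. The work goes in short steps, Python scripts to look and compute and a tool call to move; the robot and the scene stay as the last step left them, time stands still between calls to the robot, and variables do not carry over. Pictures are saved under pics/ and viewed, at most 10 in all, crops included, and the job is handed in when it is done.

Besides the shell and the picture viewer there is one more tool, called after ">>>" as name(argument=value, ...), one argument or row to a line, values as JSON. play_rows: Moves the arm, as the interface text tells. Its arguments: {"type":"object","properties":{"series":{"type":"array","items":{"type":"array","items":{"type":"number"}}},"squeeze":{"type":"number"}},"required":["series"]}

```bash
mkdir -p pics; cat > h.py <<'E'
import numpy as np,cv2
from workcell import robot
def cam(n):
    p,d=robot.snapshot(n);c=robot.calibration(n);return p,d,np.array(c['K']),c
def pts(d,K,T):
    v,u=np.mgrid[:480,:640];X=np.stack([(u-K[0,2])/K[0,0]*d,(v-K[1,2])/K[1,1]*d,d],-1)
    W=X@T[:3,:3].T+T[:3,3];W[d<=0]=np.nan;return W
E
python3 - <<'E'
from h import *
print({k:np.round(v,3) for k,v in robot.get_obs().items()},robot.nose_length)
for n in('scene','top'):
    p,d,K,c=cam(n);cv2.imwrite(f'pics/{n}0.png',p);T=np.array(c['extrinsics']);W=pts(d,K,T)
    np.savez(f'{n}0.npz',p=p,d=d,W=W,K=K,T=T)
    print(n,np.round(T,3).tolist(),K[0,0])
    for l in('tray','gate','chute','cap_load','tape_measure'):
        for r in robot.silhouettes(n,l)[:3]:
            m=r['region'];print(l,round(r['conf'],2),r['extent'],np.round(np.nanmedian(W[m],0),3))
E
```

```text
{'time': np.float64(0.0), 'joints': array([ 1.032,  0.492,  1.559, -0.   ,  1.092, -0.106]), 'joint_vel': array([0.   , 0.   , 0.001, 0.001, 0.001, 0.001]), 'tau': array([-2.0000e-03, -6.1845e+01, -2.6159e+01, -0.0000e+00,  4.0000e-03,
        0.0000e+00]), 'tool_pos': array([0.262, 0.567, 0.253]), 'ee_rot': array([-0.   ,  0.215,  0.977, -0.001]), 'ft_force': array([ 0.208, -0.498, -0.15 ]), 'ft_torque': array([ 0.034,  0.056, -0.024]), 'grip_force': np.float64(0.0), 'grip_width': np.float64(0.085)} 0.022
scene [[-0.82, -0.267, 0.507, -0.138], [-0.573, 0.386, -0.723, 1.102], [-0.003, -0.883, -0.469, 0.707], [0.0, 0.0, 0.0, 1.0]] 516.787991589505
tray 0.87 [301.2, 279.2, 335.3, 316.2] [0.419 0.288 0.011]
tray 0.68 [323.7, 203.6, 357.1, 228.6] [ 0.563 -0.069  0.055]
tray 0.67 [321.2, 210.2, 385.8, 235.1] [ 0.495 -0.024  0.062]
gate 0.6 [333.7, 215.8, 378.0, 234.1] [ 0.496 -0.018  0.062]
gate 0.37 [269.6, 214.8, 383.3, 256.2] [ 0.505 -0.033  0.06 ]
chute 0.85 [264.6, 207.9, 381.1, 253.3] [ 0.506 -0.032  0.06 ]
tape_measure 0.61 [265.6, 221.9, 273.1, 239.0] [0.721 0.093 0.016]
top [[-0.014, -1.0, 0.014, 0.527], [-1.0, 0.014, 0.012, 0.099], [-0.012, -0.014, -1.0, 1.151], [0.0, 0.0, 0.0, 1.0]] 485.7255765701548
tray 0.93 [341.0, 204.1, 407.0, 244.9] [ 0.566 -0.025  0.014]
tray 0.75 [232.5, 277.3, 275.8, 299.8] [0.423 0.276 0.006]
gate 0.69 [304.9, 196.0, 418.6, 280.0] [ 0.502 -0.006  0.065]
gate 0.32 [335.7, 203.8, 408.4, 246.3] [ 0.566 -0.022  0.014]
chute 0.65 [290.5, 182.9, 426.5, 281.1] [0.555 0.036 0.031]
cap_load 0.73 [286.9, 182.0, 429.2, 282.9] [0.557 0.038 0.03 ]
cap_load 0.7 [343.9, 213.5, 360.9, 227.9] [0.586 0.033 0.019]
tape_measure 0.96 [321.7, 155.9, 358.4, 178.6] [0.702 0.059 0.057]
tape_measure 0.61 [286.2, 183.7, 430.8, 282.5] [0.557 0.039 0.03 ]
```

```bash
python3 - <<'E'
import cv2
p=cv2.imread('pics/top0.png');cv2.imwrite('pics/top0c.png',cv2.resize(p[140:310,200:460],(780,510),interpolation=cv2.INTER_CUBIC))
E
```

```text
(no output)
```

View pics/top0c.png

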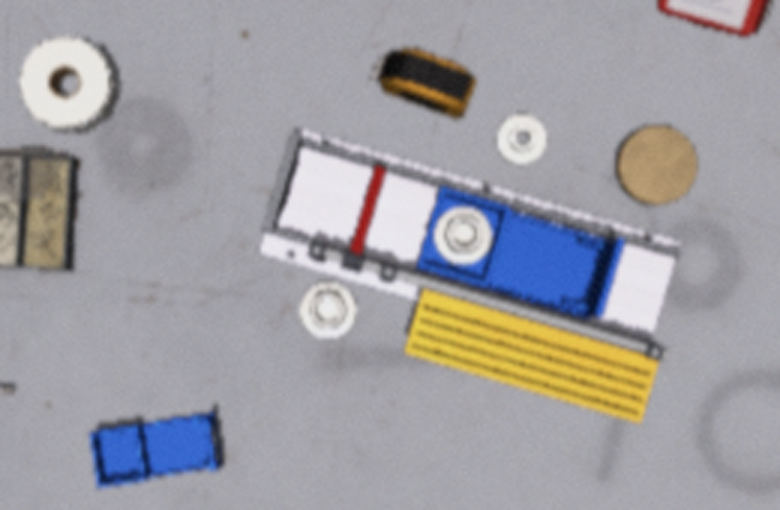

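The tray in the chute (top px 341–407 × 204–245) carries the cap and is the larger; the small blue one at px 232–276 × 277–300 on the bench is the decoy (shown in this crop at 95–220, 410–485). I'll fit the poses by colour and depth.

```bash
python3 - <<'E'
from h import *
z=np.load('top0.npz');W=z['W'];p=z['p'];h=cv2.cvtColor(p,cv2.COLOR_BGR2HSV)
R=np.zeros((480,640),bool);R[175:290,285:435]=1
def rect(m,n):
    q=W[m][:,:2].astype(np.float32);q=q[~np.isnan(q[:,0])];r=cv2.minAreaRect(q*1000);print(n,len(q),np.round(r[0],1),np.round(r[1],1),round(r[2],2));return r
ye=R&(h[...,0]>18)&(h[...,0]<35)&(h[...,1]>120)&(abs(W[...,2]-.064)<.012)
rect(ye,'yellow');print('z',np.nanpercentile(W[ye][:,2],[5,50,95]))
red=R&((h[...,0]<8)|(h[...,0]>172))&(h[...,1]>130);rect(red,'red');print(np.nanmedian(W[red],0))
rect(R&(W[...,2]>.022)&(W[...,2]<.036),'walls')
blue=R&(h[...,0]>95)&(h[...,0]<125)&(h[...,1]>130)
rect(blue&(W[...,2]>.055),'plate');rect(blue&(W[...,2]<.052),'trayrest');print(np.nanmedian(W[blue&(W[...,2]>.055)],0))
# chute pose from yellow+walls angle
r=rect(R&(W[...,2]>.003)&(W[...,2]<.05)&(W[...,0]>.0),'all')
for n in('scene',):
    z=np.load('scene0.npz');W2=z['W'];h2=cv2.cvtColor(z['p'],cv2.COLOR_BGR2HSV)
    m=(h2[...,0]>18)&(h2[...,0]<35)&(h2[...,1]>120)&(abs(W2[...,2]-.064)<.012)&(W2[...,1]<.1)&(W2[...,0]<.6)
    q=W2[m][:,:2].astype(np.float32)*1000;print(cv2.minAreaRect(q),np.median(W2[m],0))
    m=(h2[...,0]>95)&(h2[...,0]<125)&(h2[...,1]>130)&(W2[...,2]>.055)&(W2[...,0]>.5)
    q=W2[m][:,:2].astype(np.float32)*1000;print(cv2.minAreaRect(q),np.median(W2[m],0))
E
```

```text
yellow 1746 [495.5 -15.1] [183.   49.4] 72.6
z [0.06118024 0.06451187 0.06784586]
red 91 [607.5 105.4] [ 8.3 71. ] 74.2
[0.60455439 0.10589583 0.06749069]
walls 1062 [597.9  16.6] [326.8 175.4] 86.57
plate 87 [552.7 -70.9] [ 4.4 56.2] 71.3
trayrest 1309 [573.6  -5.7] [136.   66.7] 72.37
[ 0.55298141 -0.07039328  0.07733185]
all 6861 [556.1  18.5] [352.2 269.4] 89.25
((493.6804504394531, -23.50841522216797), (166.6976776123047, 58.45101547241211), 72.54320526123047) [ 0.49133957 -0.02216412  0.06194849]
((863.607177734375, 287.1499938964844), (889.5375366210938, 418.6378479003906), 70.82903289794922) [0.89947174 0.57556051 0.20758189]
```

Chute: origin ≈ (568.5, −29.6) mm, x at 72.6°; the tray's rear plate face is at local x ≈ −47, about 112 short of home. Moving to above the start.

>>> play_rows(
  series=[
    [-2,-1.95,0,0,0,1,76],
    [-4,-3.9,0,0,0,2,76],
    [-5.7,-5.5,0,0,0,3,76],
    [-7.4,-7.2,0,0,0,4,76],
    [-9.1,-8.9,0,0,0,5,76],
    [-10.8,-10.6,0,0,0,6,76],
    [-12.5,-12.3,0,0,0,7,76],
    [-14.2,-14,0,0,0,8,76],
    [-16,-15.7,0,0,0,9,76],
    [-17.7,-17.4,0,0,0,10.3,76],
  ],
)

```text
time: 1.85
tool_pos: [0.4819, -0.0152, 0.2536]
ee_rot: [0.0, 0.807, 0.591, 0.0]
ft_force: [1.3, 0.3, 0.4]
grip_width: 0.0649
grip_force: 0.0
```

```bash
cat >> h.py <<'E'
from scipy.spatial.transform import Rotation as Ro
a=np.deg2rad(72.6);O=np.array([.5685,-.0296]);X=np.array([np.cos(a),np.sin(a)]);Y=np.array([-X[1],X[0]])
def loc(P):P=np.asarray(P);return np.r_[(P[:2]-O)@X,(P[:2]-O)@Y,P[2]]*1000
def state(goal=None):
    o=robot.get_obs();q=np.r_[o['ee_rot'][1:],o['ee_rot'][0]];R=Ro.from_quat(q).as_matrix()
    print('t',round(float(o['time']),2),'loc mm',np.round(loc(o['tool_pos']),1),'F',np.round(o['ft_force'],1),'w',round(float(o['grip_width']),4),'j',np.round(o['joints'],2))
    Rg=np.c_[np.r_[X,0],np.r_[-Y,0],[0,0,-1]];print('rot units',np.round(np.rad2deg(Ro.from_matrix(R.T@Rg).as_rotvec())/8,2))
    if goal is not None:
        g=np.r_[O+goal[0]*X/1e3+goal[1]*Y/1e3,goal[2]/1e3];print('shift units',np.round(R.T@(g-o['tool_pos'])/.025,2))
    return o,R
E
python3 -c "
from h import *
state([-66,40,180])"
```

```text
t 1.85 loc mm [-12.2  86.9 253.6] F [1.3 0.3 0.4] w 0.0649 j [-0.17  0.29  1.9   0.    0.95  0.14]
rot units [ 0.01 -0.   -0.02]
shift units [-2.15  1.88  2.94]
```

>>> play_rows(
  series=[
    [-1.1,0.95,1,0,0,0,76],
    [-2.15,1.88,2,0,0,0,76],
    [-2.15,1.88,2.94,0,0,0,76],
    [-2.15,1.88,2.94,0,0,0,76],
  ],
)

```text
time: 2.35
tool_pos: [0.5098, -0.0785, 0.1786]
ee_rot: [-0.001, 0.805, 0.593, -0.001]
ft_force: [-0.0, -0.0, 1.7]
grip_width: 0.0645
grip_force: 0.0
```

```bash
python3 - <<'E'
from h import *
o,R=state([-66,40,110])
p,d,K,c=cam('wrist');cv2.imwrite('pics/w1.png',p)
H=np.array(c['hand_eye']);T=np.eye(4);T[:3,:3]=R;T[:3,3]=o['tool_pos'];W=pts(d,K,T@H)
h=cv2.cvtColor(p,cv2.COLOR_BGR2HSV)
blue=(h[...,0]>95)&(h[...,0]<125)&(h[...,1]>120)
def rep(m,n):
    q=W[m];q=q[~np.isnan(q[:,0])];L=np.c_[(q[:,:2]-O)@X,(q[:,:2]-O)@Y,q[:,2]]*1000
    print(n,len(q),np.round(np.percentile(L,[1,5,50,95,99],axis=0),1).tolist(), cv2.minAreaRect(L[:,:2].astype(np.float32)))
rep(blue&(W[...,2]>.065)&(W[...,2]<.085),'plate')
ye=(h[...,0]>18)&(h[...,0]<35)&(h[...,1]>120)&(abs(W[...,2]-.064)<.01);rep(ye,'yellow')
E
```

```text
t 2.35 loc mm [-64.2  41.4 178.6] F [-0.  -0.   1.7] w 0.0645 j [-0.28  0.43  1.91  0.    0.8   0.02]
rot units [-0.02 -0.    0.02]
shift units [-0.07  0.06  2.74]
plate 1109 [[-49.1, -25.1, 65.3], [-48.9, -22.6, 66.4], [-44.8, 3.9, 79.8], [-43.5, 30.1, 81.3], [-43.4, 32.2, 81.8]] ((-46.20787048339844, 3.3335437774658203), (6.148115158081055, 59.398643493652344), 0.35839876532554626)
yellow 18355 [[-98.4, 50.6, 62.8], [-87.7, 52.5, 63.3], [6.4, 74.9, 64.4], [75.3, 97.3, 65.6], [80.5, 99.2, 66.2]] ((-9.202461242675781, 75.01236724853516), (50.00654983520508, 183.35748291015625), 89.98469543457031)
```

View pics/w1.png

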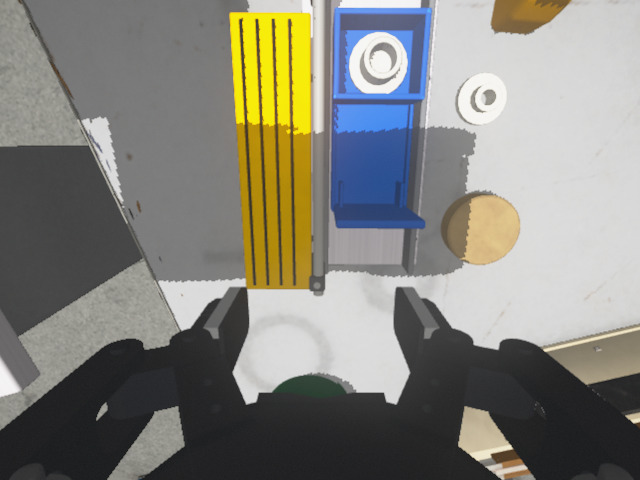

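The wrist picture shows the tray's push plate at rows 205–228 (cols 333–425), the yellow treadle at cols 230–310, and the fingers straddling the shaft, one over each lane. Rear face is at local x ≈ −49. Descending just above the treadle.

>>> play_rows(
  series=[
    [-0.23,0,1,0,0,0,76],
    [-0.23,0,2,0,0,0,76],
    [-0.23,0,3,0,0,0,76],
    [-0.23,0,3.46,0,0,0,76],
    [-0.23,0,3.46,0,0,0,76],
  ],
)

```text
time: 3.02
tool_pos: [0.5089, -0.0836, 0.0937]
ee_rot: [-0.0, 0.805, 0.594, 0.0]
ft_force: [-1.0, -0.1, -0.4]
grip_width: 0.0649
grip_force: 0.0
```

>>> play_rows(
  series=[
    [0,0,0.2,0,0,0,76],
    [0,0,0.2,0,0,0,76],
  ],
)

```text
time: 3.28
tool_pos: [0.5089, -0.0838, 0.0887]
ee_rot: [0.0, 0.805, 0.593, 0.0]
ft_force: [-0.5, -0.2, -0.3]
grip_width: 0.0649
grip_force: 0.0
```

>>> play_rows(
  series=[
    [0,0,0.2,0,0,0,76],
    [0,0,0.2,0,0,0,76],
  ],
)

```text
time: 3.52
tool_pos: [0.5086, -0.0838, 0.0831]
ee_rot: [-0.0, 0.805, 0.593, -0.0]
ft_force: [-0.2, 0.2, -0.4]
grip_width: 0.0648
grip_force: 0.0
```

```bash
python3 - <<'E'
from h import *
o,R=state([-70,42,70])
p,d,K,c=cam('wrist');cv2.imwrite('pics/w2.png',p)
E
```

```text
t 3.52 loc mm [-69.6  41.   83.1] F [-0.2  0.2 -0.4] w 0.0648 j [-0.29  0.59  1.98  0.    0.57  0.01]
rot units [-0.   -0.    0.03]
shift units [-0.01 -0.04  0.52]
```

View pics/w2.png

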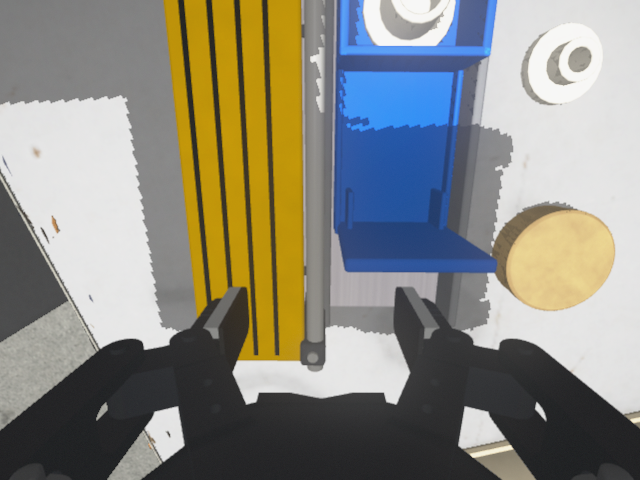

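Fingers are placed well: the left one over the treadle (col ~230), the right one just behind the plate (row ~290). No contact yet, so I continue down in small steps.

>>> play_rows(
  series=[
    [0,0,0.16,0,0,0,76],
    [0,0,0.16,0,0,0,76],
  ],
)

```text
time: 3.82
tool_pos: [0.5088, -0.0839, 0.0792]
ee_rot: [0.0, 0.805, 0.593, 0.0]
ft_force: [0.1, 0.2, 3.5]
grip_width: 0.0649
grip_force: 1.6
```

>>> play_rows(
  series=[
    [0,0,0.16,0,0,0,76],
    [0,0,0.16,0,0,0,76],
  ],
)

```text
time: 4.08
tool_pos: [0.5088, -0.0839, 0.0752]
ee_rot: [0.0, 0.805, 0.593, 0.0]
ft_force: [0.2, -0.3, 4.2]
grip_width: 0.0648
grip_force: 2.1
```

>>> play_rows(
  series=[
    [0,0,0.16,0,0,0,76],
    [0,0,0.16,0,0,0,76],
  ],
)

```text
time: 4.32
tool_pos: [0.5091, -0.084, 0.0714]
ee_rot: [0.0, 0.805, 0.593, 0.0]
ft_force: [2.0, 0.0, 5.7]
grip_width: 0.0649
grip_force: 2.5
```

>>> play_rows(
  series=[
    [0,0,0.16,0,0,0,76],
    [0,0,0.3,0,0,0,76],
    [0,0,0.3,0,0,0,76],
    [0,0,0.3,0,0,0,76],
  ],
)

```text
time: 4.82
tool_pos: [0.5088, -0.0839, 0.064]
ee_rot: [0.0, 0.805, 0.593, 0.0]
ft_force: [0.2, -0.6, 5.5]
grip_width: 0.0651
grip_force: 2.9
```

```bash
cat > g.py <<'E'
from h import *
o,R=state([-70,42,64])
for n in('top','scene'):
    p,d,K,c=cam(n);W=pts(d,K,np.array(c['extrinsics']));h=cv2.cvtColor(p,cv2.COLOR_BGR2HSV)
    L=np.dstack([(W[...,:2]-O)@X,(W[...,:2]-O)@Y,W[...,2]])*1000
    red=((h[...,0]<8)|(h[...,0]>172))&(h[...,1]>130)&(abs(L[...,0]-140)<15)&(L[...,1]<40)&(L[...,1]>-60)
    q=L[red]; 
    if len(q)>20:
        if n=='top':print('slope->gate',round(float(np.arctan(-np.polyfit(q[:,1],q[:,2],1)[0])),3),len(q))
        print(n,'red z max',np.percentile(q[:,2],[5,50,95]))
    b=(h[...,0]>95)&(h[...,0]<125)&(h[...,1]>120)&(abs(L[...,1])<40)&(L[...,2]>66)&(L[...,2]<88)&(abs(L[...,0])<120)
    if b.sum()>5:print(n,'plate x',np.round(np.percentile(L[b][:,0],[5,50,95]),1),b.sum())
E
python3 g.py
```

```text
t 4.83 loc mm [-69.6  40.7  64. ] F [ 0.2 -0.6  5.5] w 0.0651 j [-0.29  0.62  1.99  0.    0.53  0.01]
rot units [ 0.   -0.    0.03]
shift units [-0.02 -0.05  0.  ]
slope->gate 0.383 90
top red z max [72.25873445 86.32405954 99.12502886]
scene red z max [67.98607468 79.00029176 94.62120041]
scene plate x [-46.6 -41.3 -38. ] 68
```

Gate is open about 0.4–0.45. A bit deeper for margin, then push.

>>> play_rows(
  series=[
    [0,0,0.12,0,0,0,76],
    [0.2,0,0.12,0,0,0,76],
    [0.4,0,0.12,0,0,0,76],
    [0.6,0,0.12,0,0,0,76],
    [0.8,0,0.12,0,0,0,76],
    [1.0,0,0.12,0,0,0,76],
    [1.2,0,0.12,0,0,0,76],
    [1.2,0,0.12,0,0,0,76],
  ],
)

```text
time: 5.92
tool_pos: [0.5167, -0.055, 0.0607]
ee_rot: [-0.001, 0.805, 0.594, -0.001]
ft_force: [-3.4, -1.3, 4.9]
grip_width: 0.0644
grip_force: 3.1
```

```bash
python3 g.py
```

```text
t 5.92 loc mm [-39.7  41.8  60.7] F [-3.4 -1.3  4.9] w 0.0644 j [-0.23  0.63  1.98 -0.    0.53  0.07]
rot units [-0.01  0.    0.03]
shift units [-1.21 -0.01 -0.13]
slope->gate 0.465 81
top red z max [ 72.19916943  87.20879801 104.68232847]
top plate x [-27.4 -24.4 -22.1] 12
scene red z max [69.49293544 81.73956296 98.39323166]
scene plate x [-32.4 -21.1 -17.9] 72
```

Tray follows and the gate stays open. Continuing.

>>> play_rows(
  series=[
    [0.2,0,0,0,0,0,76],
    [0.45,0,0,0,0,0,76],
    [0.7,0,0,0,0,0,76],
    [0.95,0,0,0,0,0,76],
    [1.2,0,0,0,0,0,76],
    [1.45,0,0,0,0,0,76],
    [1.7,0,0,0,0,0,76],
    [1.95,0,0,0,0,0,76],
    [2.2,0,0,0,0,0,76],
    [2.4,0,0,0,0,0,76],
  ],
)

```text
time: 7.28
tool_pos: [0.5343, 0.002, 0.0607]
ee_rot: [-0.001, 0.805, 0.594, -0.001]
ft_force: [-6.1, -6.1, 5.8]
grip_width: 0.0653
grip_force: 4.3
```

```bash
python3 g.py
```

```text
t 7.28 loc mm [19.9 42.1 60.7] F [-6.1 -6.1  5.8] w 0.0653 j [-0.12  0.64  1.95 -0.    0.56  0.18]
rot units [-0.02  0.01  0.03]
shift units [-3.6  -0.01 -0.13]
slope->gate 0.374 92
top red z max [ 72.03215312  88.85348407 103.18099272]
top plate x [31.7 34.8 36.9] 12
scene red z max [68.81313533 81.9927783  97.76987439]
scene plate x [33.4 38.5 41.8] 74
```

>>> play_rows(
  series=[
    [0.2,0,0,0,0,0,76],
    [0.4,0,0,0,0,0,76],
    [0.6,0,0,0,0,0,76],
    [0.8,0,0,0,0,0,76],
    [1.0,0,0,0,0,0,76],
    [1.15,0,0,0,0,0,76],
    [1.2,0,0,0,0,0,76],
    [1.2,0,0,0,0,0,76],
  ],
)

```text
time: 8.38
tool_pos: [0.5431, 0.0306, 0.0607]
ee_rot: [-0.001, 0.805, 0.594, -0.001]
ft_force: [-4.4, -3.3, 7.0]
grip_width: 0.0648
grip_force: 3.4
```

>>> play_rows(
  series=[
    [0.1,0,0,0,0,0,76],
    [0.1,0,0,0,0,0,76],
  ],
)

```text
time: 8.62
tool_pos: [0.5439, 0.0329, 0.0607]
ee_rot: [-0.001, 0.805, 0.594, -0.001]
ft_force: [-4.6, -2.8, 5.0]
grip_width: 0.0645
grip_force: 3.6
```

>>> play_rows(
  series=[
    [0.1,0,0,0,0,0,76],
    [0.1,0,0,0,0,0,76],
  ],
)

```text
time: 8.88
tool_pos: [0.5442, 0.0334, 0.0608]
ee_rot: [-0.0, 0.805, 0.593, -0.002]
ft_force: [-9.0, -24.6, 9.6]
grip_width: 0.0647
grip_force: 14.8
```

The force jumped to about 25 N at plate x ≈ 64, so the tray is home. Backing off with the gate still held, and checking.

>>> play_rows(
  series=[
    [-0.2,0,0,0,0,0,76],
    [-0.5,0,0,0,0,0,76],
    [-0.5,0,0,0,0,0,76],
  ],
)

```text
time: 9.25
tool_pos: [0.5412, 0.0236, 0.0608]
ee_rot: [-0.001, 0.805, 0.593, -0.001]
ft_force: [-2.1, 1.1, 4.9]
grip_width: 0.065
grip_force: 3.0
```

```bash
python3 g.py; python3 - <<'E'
from h import *
p,d,K,c=cam('top');cv2.imwrite('pics/t2.png',cv2.resize(p[170:290,280:440],(800,600),interpolation=cv2.INTER_CUBIC))
E
```

```text
t 9.25 loc mm [42.6 41.9 60.8] F [-2.1  1.1  4.9] w 0.065 j [-0.08  0.65  1.93  0.    0.57  0.22]
rot units [-0.01  0.    0.02]
shift units [-4.5  -0.02 -0.13]
slope->gate 0.433 88
top red z max [ 72.7255697   88.2453812  103.65511434]
top plate x [65.7 67.8 69.5] 13
scene red z max [69.0402002  82.59349012 96.69141525]
scene plate x [63.7 70.9 73.4] 74
```

View pics/t2.png

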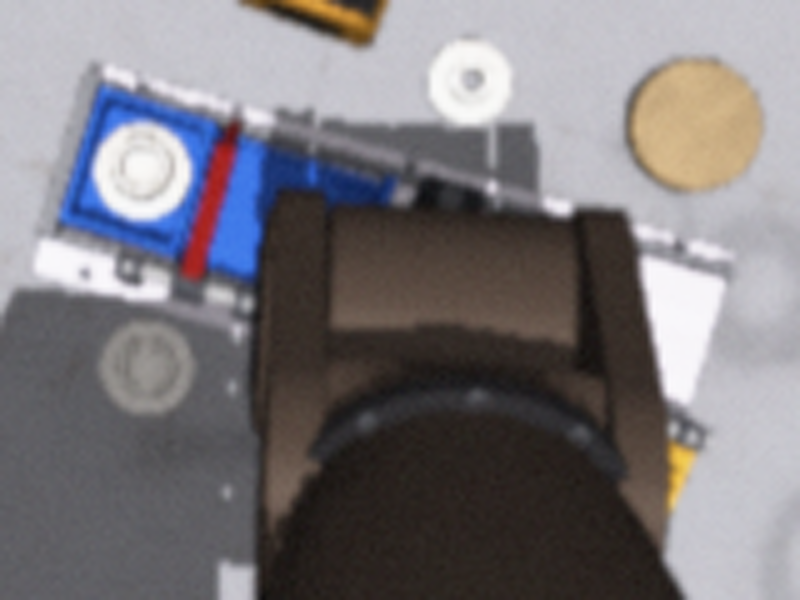

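The box (crop px 65–215, 85–255) sits against the end stop with the cap in it, past the red arm (px 210, 200). Lifting off slowly so the gate falls shut.

>>> play_rows(
  series=[
    [0,0,-0.3,0,0,0,76],
    [0,0,-0.6,0,0,0,76],
    [0,0,-0.9,0,0,0,76],
    [0,0,-1.4,0,0,0,76],
    [0,0,-2.4,0,0,0,76],
    [0,0,-3.4,0,0,0,76],
    [0,0,-4.4,0,0,0,76],
    [0,0,-4.4,0,0,0,76],
    [0,0,-4.4,0,0,0,76],
  ],
)

```text
time: 10.52
tool_pos: [0.5418, 0.0236, 0.1706]
ee_rot: [-0.0, 0.805, 0.593, 0.0]
ft_force: [1.0, -0.9, 0.3]
grip_width: 0.0651
grip_force: 0.0
```

```bash
python3 g.py; python3 - <<'E'
from h import *
p,d,K,c=cam('top');cv2.imwrite('pics/t3.png',cv2.resize(p[170:290,280:440],(800,600),interpolation=cv2.INTER_CUBIC))
E
```

```text
t 10.53 loc mm [ 42.8  41.4 170.6] F [ 1.  -0.9  0.3] w 0.0651 j [-0.08  0.48  1.85  0.    0.81  0.22]
rot units [ 0.   -0.    0.03]
shift units [-4.51 -0.04  4.26]
slope->gate -0.067 90
top red z max [63.72877148 67.33461538 70.26851984]
scene red z max [45.20885884 61.66631785 66.2872979 ]
scene plate x [66.6 70.8 73.6] 69
```

View pics/t3.png

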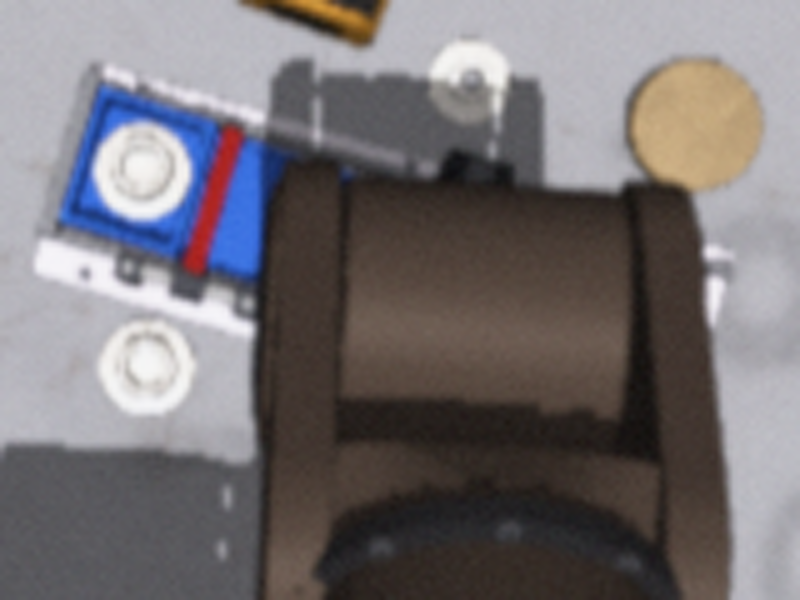

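The gate is back at its shut height (z 67, same as at the start) behind the box. The tray is home with its cap in, and the robot is clear, so I'm handing in.

```bash
python3 -c "
from workcell import robot
print(robot.job_done())"
```

```text
the job is handed in; nothing more can be done
None
```

The blue tray is home against the end stop with its end cap in the box, the gate has fallen shut behind it, and the job was handed in at about 10.6 s (no verdict was returned).

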